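# Level a spring-borne shelf

### The job

Lay the torpedo level flat along the middle of the hinged shelf board, and turn the wing knob of its levelling foot until the bubble sits between the two vial lines when the board is pressed down on its foot. A spring lifts the board off the foot, so finish by pressing down on the level with the gripper, firmly enough that the foot bears on its wooden pad with the bubble centred, and stay there: the program ends while still pressing, with nothing let go. Leave the spanner, the tape and the pliers where they are.

Things in the scene. Friction and masses are not known exactly. Their poses are not given: they have to be found in the camera images.
- level: Yellow torpedo level, loose, 22 mm wide (x), 230 mm long (y), 38 mm high, about 0.23 kg, on its long edge on the bench at first. Origin: centre of its underside, z up. The middle of its top carries a vial in a black holder, 16 x 64 mm, standing 11 mm above the top; the rest of the top is flat, to press on. Either end may point to the foot.
- bubble (a joint): Bubble of the level, rad: the slope along the level's own +y that it shows; 0 is centred, positive is bubble moved to +y, the higher end. It moves 4 mm per degree (229 mm per rad), up to 18 mm, and settles in about 0.7 s. The bubble is 14 mm long and the two black vial lines are 20 mm apart: it is between them within +-3 mm (+-0.013 rad).
- base: Fixed dark steel base of the levelling shelf, 84 mm wide (x), standing on the bench. Origin: at bench height under the middle of the whole shelf; +y points from the pivot end to the foot end. The board's pivot is at y = -155 mm, 34 mm above the bench; the foot's axis is at y = +155 mm (310 mm from the pivot).
- board (a joint): Tilt of the board about its pivot, rad: 0 level, positive is foot end up. A spring holds it against a stop at +0.045, foot off the pad, also with the level on it. Pressing it down to level takes about 3 N at 195 mm from the pivot (70 mm past the level's middle), 4.5 N at 125 mm; what is pressed beyond that bears on the foot: 8 to 15 N is firm.
- board_mid (a point): Point on the top face of the aluminium board (66 mm wide, 10 mm thick) where the middle of the level belongs, 125 mm from the pivot; when level its top face is 45 mm above the bench. y runs along the board to the foot. The board is free of parts from 20 mm before the pivot to the wing knob.
- foot_knob (a joint): Angle of the wing knob on the board, rad, growing clockwise seen from above, -0.6 to 2.6; stays where left (friction 0.18 N m). Clockwise screws the foot down 9 mm per rad and so raises the foot end of the pressed board. It must go clockwise by 0.7 to 1.5 rad. With the board level, the foot's underside is (20 - 9 x angle) mm above the bench.
- knob_top (a point): Centre of the top of the knob's wing, on the knob's axis. The wing is 60 mm long along this point's x, 12 mm thick (y), 24 mm high, standing on a 27 mm round hub; grip it across the 12 mm from above.
- foot: Round black rubber foot, 28 mm diameter, at the lower end of the screw under the knob. Origin: centre of its underside.
- pad: Fixed wooden pad under the foot, 60 x 60 mm, 8 to 12 mm high. Origin: centre of its top face.
- spanner: Bystander: steel combination spanner, 211 x 36 x 8 mm, origin centre of its underside; not to be moved.
- tape: Bystander: roll of tape lying flat, 72 mm diameter, 20 mm high, origin centre of its underside; not to be moved.
- pliers: Bystander: pliers, 158 x 64 x 16 mm, origin centre of its underside; not to be moved.
Mind the look-alikes: they are no part of the job. Several things have the shape of the pad; the one meant has the colours described above.

How it is judged:
By the outcome, as a careful person would: the job done as asked, in the order asked, and still so for the second after the job is handed in, while the arm keeps its last pose, push and grip.
It also fails if it takes over 54 s, if anything falls off the work surface, if the arm or the gripper's body presses on something with over 40 N, if the wrist force passes 120 N, or if a joint passes its speed limit or range.

### The arm

A 7-joint arm with a two-finger parallel gripper is mounted at the origin on a cart in front of the work surface, level with it; the furniture and walls round the work are solid. World frame = base frame: x ahead of the robot, y to its left, z up, the work surface at z = 0. Lengths are in mm, angles in rad, forces in N, time in s.
With the tool pointing down it reaches from about 425 to 875 mm from the base axis. Payload 8.4 kg.
Tool frame: the origin (TCP) lies on the mounting face of the last link; the fingertips stand 173 mm ahead of it and the grasp point (between the pads) lies 155 mm ahead of it (env.tcp_to_tips is the distance from the TCP to the fingertips, in mm); x points along the fingers, y is the direction in which the jaws open and shut, and the axes are right-handed (so a half turn about x gives the same grasp; the last joint's range is limited). The gripper opens to 85 mm and grips with 20 to 120 N. Pads are 22 mm wide; open, the fingers measure 114 mm over their backs; the gripper's body (76 mm by 85 mm) begins 54 mm behind the grasp point. The pads swing forward as they close: fully open they stand 13 mm farther back than shut.
Start: joints at [1.204, 0.333, 0.04, 1.465, -0.013, 1.343, -0.059], TCP at [171.976, -626.815, 404.708] pointing down, gripper open.
Joint ranges: [-2.58, 2.58], [-0.38, 2.09], [-1.3, 1.39], [0.25, 2.4], [-1.5, 4.64], [0.08, 2.09], [-2.65, 2.65]. Speed limits (rad/s): [2.22, 2.22, 2.79, 2.79, 3.14, 3.14, 3.14].

### API

Orientations are given as a unit quaternion [x, y, z, w].
In Python, from cell import env, solver, viewer, workorder gives the robot as it stands. The module is installed in compiled form; this text tells all that it offers. Calls block until the motion is done:
- env.move_to(position, orientation): joint-space move of the TCP to a pose.
- env.move_l(position, velocity=150, ori=None, until_force=None): straight line of the TCP; ori=None keeps the orientation; velocity is the mean speed in mm/s. With until_force (N) it stops when the force on the tool has changed by that much, and returns True; else False.
- env.move_j(angles): joint-space move.
- env.gripper_to(opening): opening from 0.0 (shut) to 1.0 (fully open); the grip force is fixed at half the most; returns when the fingers have stopped.
- env.pause(seconds).
- solver.solve_ik(position, orientation): joint angles nearest the present ones, or None.
- env.get_obs(): the state.
- viewer.capture(name): name is "scene" or "side" or "wrist"; returns (picture, depth): 480x640x3 uint8, blue, green, red; 480x640 float32, mm along the optical axis (not along the pixel's ray), 0 where there is no reading.
- viewer.camera_info(name): a dict with "vertical_fov" (degrees; the focal length in pixels is half the picture's height over the tangent of half this angle, whatever the lens; pixels are square), "cx", "cy" (the principal point, pixels), "D" ([k1, k2, p1, p2, k3] as OpenCV has them; the pictures are not rectified), "xyz" and "rotation" of the camera in the world; the wrist camera has in their place "mount" (4x4, takes a point from camera to tool coordinates, whose origin is the TCP and whose axes are the tool frame's). Camera axes: x right, y down, z forward; pixel columns grow to the right and rows downward; lengths in mm; the calibration is good to about 2 mm. A picture is of the moment at which its call begins: read the wrist's pose just before it. camera_info takes no time and is no camera call.
A pose or a line that the arm cannot do raises env.PlanningError and nothing moves.
- workorder.close_job(): hands the job in, once; it reports no verdict.
The state is a dict: "t": time; "joints": joint angles; "joint_velocities": joint speeds; "effort": joint torques, N m; "eef_pos": TCP position; "tool_rot": TCP orientation; "ft_force": force on the tool from outside, world axes, zero at the start; "ft_torque": the same for the moment, N m; "opening": opening from 0.0 (shut) to 1.0 (fully open).
Only numpy, scipy, OpenCV 4.12 (cv2) and the standard library are available. Lean on these libraries where they do the work, as an engineer would, in place of code of your own. Each camera call takes 0.05 s, during which the arm holds its last target.

## Working session

There is one attempt and no reset: what is moved stays moved. The work goes in short steps, each a Python script; the robot and the scene stay as the last script left them, time stands still between calls to the robot, and variables do not carry over. Pictures are saved under pics/ and viewed, and the job is handed in when it is done.

```bash
mkdir -p pics; ls; cat > h.py <<'E'
import numpy as np, cv2
from scipy.spatial.transform import Rotation as R
from cell import env, solver, viewer, workorder
def K(i):
    f=240/np.tan(np.radians(i["vertical_fov"])/2); return np.array([[f,0,i["cx"]],[0,f,i["cy"]],[0,0,1]])
E
python3 - <<'E'
from h import *
o=env.get_obs(); print(o)
for n in ("scene","side","wrist"):
    p,d=viewer.capture(n); cv2.imwrite(f"pics/{n}0.png",p); np.savez(f"{n}0.npz",p=p,d=d)
    print(n,viewer.camera_info(n))
E
```

```text
pics
{'t': 0.0, 'joints': array([ 1.203818  ,  0.33389108,  0.03988189,  1.46630183, -0.0133868 ,
        1.34329139, -0.05851995]), 'joint_velocities': array([-5.70027818e-04, -1.46931394e-06,  8.48195760e-04,  5.35064328e-04,
       -8.00210823e-04,  1.11117632e-03,  1.56296362e-03]), 'effort': array([ 1.54388586e-04, -6.58563066e+01,  1.36516850e+00, -4.05575252e+01,
        1.65964966e-02,  1.22253096e-02,  1.91767072e-05]), 'eef_pos': array([ 171.91707688, -626.6600475 ,  403.81901102]), 'tool_rot': array([-0.70065975, -0.09493856,  0.70090045, -0.09381444]), 'ft_force': array([ 0.28645221, -0.55118141,  0.40958329]), 'ft_torque': array([-0.00874843, -0.05153658,  0.03194211]), 'opening': 1.0007865579866555}
scene {'vertical_fov': 48.48336279419877, 'cx': 315.87543611244683, 'cy': 233.12909697282703, 'D': array([-0.10533191,  0.        ,  0.        ,  0.        ,  0.        ]), 'xyz': array([-180.83437314,  870.53007218, 1067.9591955 ]), 'rotation': array([-0.29966316,  0.86990073, -0.36986447,  0.12913167])}
side {'vertical_fov': 47.766389992400754, 'cx': 315.3860559469671, 'cy': 240.98107194930176, 'D': array([-0.08500394,  0.        ,  0.        ,  0.        ,  0.        ]), 'xyz': array([ 27.63909993, 874.82647967, 643.20604434]), 'rotation': array([-0.21578485,  0.85453446, -0.4597995 ,  0.10859179])}
wrist {'vertical_fov': 70.97583521081947, 'cx': 319.2592320743974, 'cy': 233.32750148528686, 'D': array([-0.05959174,  0.        ,  0.        ,  0.        ,  0.        ]), 'mount': array([[-1.42345570e-04, -2.96885089e-01,  9.54913202e-01,
         2.98051442e+01],
       [ 9.99999891e-01, -4.66907615e-04,  3.90364884e-06,
        -2.35254441e-01],
       [ 4.44697311e-04,  9.54913099e-01,  2.96885123e-01,
        -7.46869082e+01],
       [ 0.00000000e+00,  0.00000000e+00,  0.00000000e+00,
         1.00000000e+00]])}
```

View pics/scene0.png

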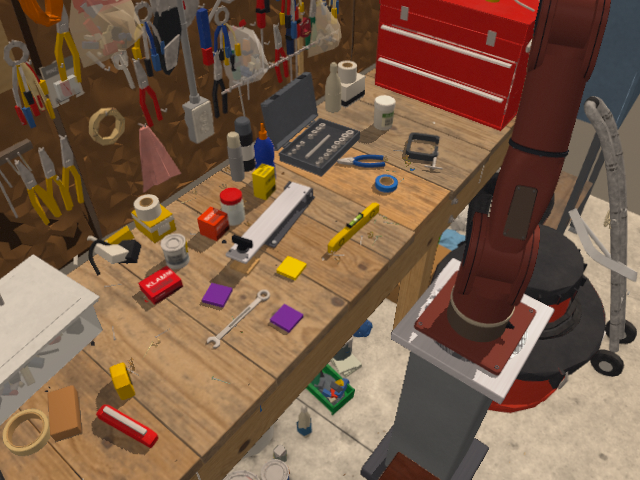

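View pics/side0.png

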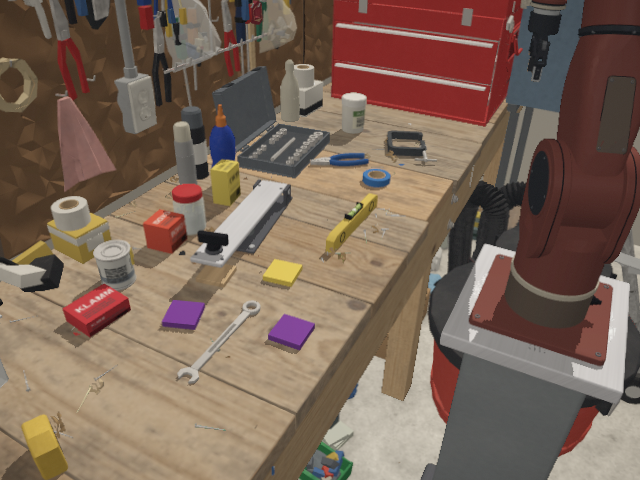

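View pics/wrist0.png

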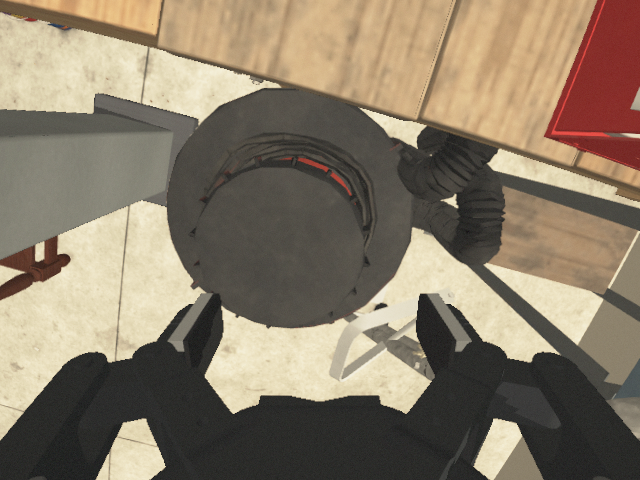

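The scene view shows the level at about (353,228) and the shelf from (243,243) at the knob to (300,190). The side view has the knob at (212,242) and the level at (352,222). Next I'll turn these pixels into positions.

```bash
cat >> h.py <<'E'
def cloud(n,d,pose=None):
    i=viewer.camera_info(n); k=K(i)
    v,u=np.mgrid[0:480,0:640]
    pts=np.stack([u.ravel(),v.ravel()],1).astype(np.float64)[:,None]
    q=cv2.undistortPoints(pts,k,i["D"])[:,0]
    c=np.c_[q,np.ones(len(q))]*d.reshape(-1,1)
    if n=="wrist":
        m=i["mount"]; c=c@m[:3,:3].T+m[:3,3]
        w=c@R.from_quat(pose[1]).as_matrix().T+pose[0]
    else: w=c@R.from_quat(i["rotation"]).as_matrix().T+i["xyz"]
    w[d.ravel()==0]=np.nan
    return w.reshape(480,640,3)
def proj(n,P,pose=None):
    i=viewer.camera_info(n); P=np.atleast_2d(P).astype(float)
    if n=="wrist":
        m=i["mount"]; c=(P-pose[0])@R.from_quat(pose[1]).as_matrix(); c=(c-m[:3,3])@m[:3,:3]
    else: c=(P-i["xyz"])@R.from_quat(i["rotation"]).as_matrix()
    return cv2.projectPoints(c,np.zeros(3),np.zeros(3),K(i),i["D"])[0][:,0]
def snap(n,name):
    o=env.get_obs(); pose=(o["eef_pos"],o["tool_rot"])
    p,d=viewer.capture(n); cv2.imwrite(f"pics/{name}.png",p); np.savez(f"{name}.npz",p=p,d=d,pos=pose[0],rot=pose[1])
    return p,cloud(n,d,pose),pose
def down(yaw):  # tool x down, tool y along (cos yaw, sin yaw)
    y=np.array([np.cos(yaw),np.sin(yaw),0]); x=np.array([0,0,-1.]); z=np.cross(x,y)
    return R.from_matrix(np.c_[x,y,z]).as_quat()
E
python3 - <<'E'
from h import *
np.set_printoptions(precision=1,suppress=True)
for n,ps in (("scene",[(336,246),(372,209),(353,218),(243,240),(240,258),(300,190),(289,267),(217,296),(286,318),(263,294),(215,342),(386,183)]),("side",[(333,240),(372,200),(354,208),(212,240),(205,262),(280,190),(283,273),(183,314),(291,330)])):
    w=cloud(n,np.load(n+"0.npz")["d"])
    for p in ps: print(n,p,w[p[1],p[0]])
o=env.get_obs(); print(R.from_quat(o["tool_rot"]).as_matrix())
E
```

```text
scene (336, 246) [418.   21.4  20.8]
scene (372, 209) [ 417.5 -155.2   34.8]
scene (353, 218) [ 458.9 -119.6    1.5]
scene (243, 240) [578.9 213.4  96. ]
scene (240, 258) [566.9 242.5  59.8]
scene (300, 190) [632.9 -84.8  43.9]
scene (289, 267) [476.2 154.4  10.3]
scene (217, 296) [556.2 345.9  11.2]
scene (286, 318) [371.1 290.5  12.5]
scene (263, 294) [473.3 262.7   2.1]
scene (215, 342) [463.7 445.2   2.6]
scene (386, 183) [ 472.8 -323.6   -0.5]
side (333, 240) [422.3  37.2  31.3]
side (372, 200) [ 416.7 -153.5   33.2]
side (354, 208) [430.6 -82.7  43.8]
side (212, 240) [584.2 221.1  85.7]
side (205, 262) [582.1 250.1  54.2]
side (280, 190) [613.8 -71.3  45.8]
side (283, 273) [467.6 161.7  12.4]
side (183, 314) [558.9 349.9  13.3]
side (291, 330) [375.2 290.6  10.3]
[[-0.   0.3 -1. ]
 [ 0.  -1.  -0.3]
 [-1.  -0.   0. ]]
```

```bash
python3 - <<'E'
from h import *
np.set_printoptions(precision=2,suppress=True)
for P in ((417,-65,190),(417,-110,190),(420,-65,400),(604,40,240),(575,215,260),(520,60,420),(590,120,240)):
    print(P)
    for y in (0,0.17,np.pi/2,np.pi,np.pi+.17,-np.pi/2): print("  %.2f"%y,solver.solve_ik(np.array(P,float),down(y)))
E
```

```text
(417, -65, 190)
  0.00 [ 0.68  0.18 -0.67  2.19  0.15  0.82 -0.08]
  0.17 [ 0.69  0.18 -0.67  2.19  0.15  0.82  0.09]
  1.57 [ 0.71  0.18 -0.7   2.19  0.16  0.82  1.49]
  3.14 [-1.14  0.39  1.36  2.26 -0.51  0.86 -2.59]
  3.31 [-1.08  0.29  1.26  2.26 -0.37  0.83 -2.54]
  -1.57 [ 0.62  0.17 -0.59  2.19  0.13  0.81 -1.63]
(417, -110, 190)
  0.00 [ 0.7   0.18 -0.57  2.17  0.14  0.82  0.04]
  0.17 [ 0.7   0.18 -0.58  2.17  0.14  0.82  0.21]
  1.57 [ 0.75  0.19 -0.63  2.17  0.16  0.82  1.59]
  3.14 [-0.95  0.33  1.25  2.24 -0.42  0.84 -2.57]
  3.31 [-0.95  0.33  1.25  2.24 -0.42  0.84 -2.4 ]
  -1.57 [ 0.63  0.17 -0.5   2.18  0.11  0.81 -1.51]
(420, -65, 400)
  0.00 [ 0.72 -0.11 -0.62  1.95 -0.07  1.28  0.13]
  0.17 [ 0.73 -0.11 -0.62  1.95 -0.07  1.28  0.3 ]
  1.57 [ 0.71 -0.11 -0.6   1.95 -0.07  1.28  1.7 ]
  3.14 None
  3.31 [ 1.59 -0.32 -1.28  1.93 -0.31  1.32 -2.56]
  -1.57 [ 0.69 -0.11 -0.59  1.95 -0.07  1.28 -1.44]
(604, 40, 240)
  0.00 [ 0.47  0.5  -0.77  1.72  0.39  1.08 -0.43]
  0.17 [ 0.47  0.5  -0.78  1.72  0.39  1.08 -0.26]
  1.57 [ 0.53  0.53 -0.86  1.72  0.44  1.1   1.1 ]
 
[... 342 characters left out ...]
-1.1   1.68  0.6   1.21  2.28]
  3.31 [ 0.38  0.63 -1.1   1.68  0.6   1.21  2.45]
  -1.57 [ 0.22  0.52 -0.85  1.69  0.42  1.13 -2.31]
(520, 60, 420)
  0.00 [ 0.62  0.15 -0.89  1.71  0.12  1.34 -0.29]
  0.17 [ 0.62  0.15 -0.89  1.71  0.12  1.34 -0.12]
  1.57 [ 0.63  0.15 -0.91  1.71  0.12  1.34  1.28]
  3.14 None
  3.31 None
  -1.57 [ 0.61  0.15 -0.88  1.71  0.12  1.34 -1.86]
(590, 120, 240)
  0.00 [ 0.49  0.59 -1.    1.73  0.54  1.13 -0.67]
  0.17 [ 0.49  0.58 -1.    1.73  0.54  1.13 -0.5 ]
  1.57 [ 0.49  0.58 -0.99  1.73  0.54  1.13  0.9 ]
  3.14 [ 0.55  0.64 -1.1   1.72  0.62  1.17  2.42]
  3.31 [ 0.55  0.64 -1.1   1.72  0.62  1.17  2.59]
  -1.57 [ 0.38  0.51 -0.84  1.73  0.42  1.09 -2.16]
```

```bash
python3 - <<'E'
from h import *
env.move_to(np.array([530.,100,420]),down(0))
snap("wrist","w1"); print(env.get_obs()["t"])
E
```

```text
3.05
```

View pics/w1.png

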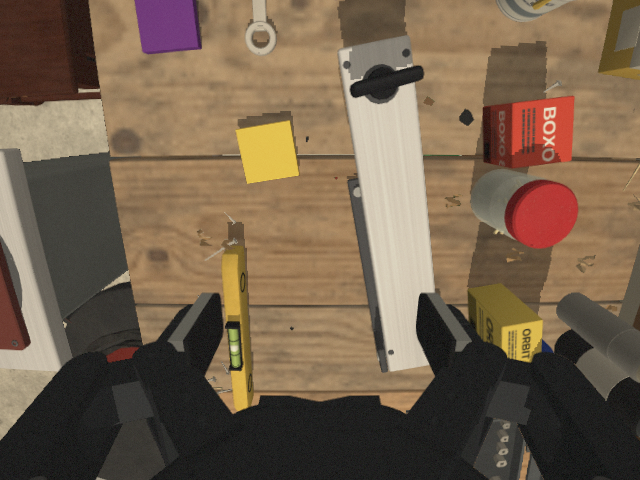

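The wrist view shows the level from (233,243) to (243,400) with its vial at (235,347). The board runs from (375,45) to (405,368) and the wing knob is at (387,82). Next I'll measure them.

```bash
python3 - <<'E'
from h import *
np.set_printoptions(precision=1,suppress=True)
z=np.load("w1.npz"); p=z["p"]; w=cloud("wrist",z["d"],(z["pos"],z["rot"]))
s=np.load("scene0.npz"); ws=cloud("scene",s["d"]); t=np.load("side0.npz"); wt=cloud("side",t["d"])
def rect(m,w,lab):
    q=w[m][:,:2].astype(np.float32); r=cv2.minAreaRect(q); b=cv2.boxPoints(r); print(lab,m.sum(),"zmed %.1f"%np.median(w[m][:,2]),"c",r[0],"size",r[1],"ang",r[2]); print(b)
for lab,pp,ww in (("wrist",p,w),("scene",s["p"],ws),("side",t["p"],wt)):
    hsv=cv2.cvtColor(pp,cv2.COLOR_BGR2HSV)
    yel=(hsv[...,0]>18)&(hsv[...,0]<32)&(hsv[...,1]>150)
    X,Y,Z=ww[...,0],ww[...,1],ww[...,2]
    m=yel&(abs(X-417)<50)&(abs(Y+60)<160)&(abs(Z-38)<5)
    rect(m,ww,lab+" level")
    m=(abs(Y-60)<230)&(abs(X-600)<90)&(Z>44)&(Z<64)&(hsv[...,1]<60)&(hsv[...,2]>110)
    m=cv2.morphologyEx(m.astype(np.uint8),cv2.MORPH_OPEN,np.ones((3,3)));
    n,l,st,_=cv2.connectedComponentsWithStats(m); k=1+np.argmax(st[1:,4]); m=l==k
    rect(m,ww,lab+" board"); A=np.c_[ww[m][:,:2],np.ones(m.sum())]; print("plane",np.linalg.lstsq(A,ww[m][:,2],rcond=None)[0]*[1000,1000,1])
    m=(abs(X-580)<60)&(abs(Y-215)<60)&(Z>75)&(Z<130); rect(m,ww,lab+" wing")
    print("ztop",np.percentile(Z[m],[50,80,95,99]))
    m2=m&(Z>np.percentile(Z[m],50)-4); rect(m2,ww,lab+" wingtop")
E
```

```text
wrist level 1808 zmed 38.7 c (425.6483154296875, -73.62553405761719) size (223.4046630859375, 20.036489486694336) ang 89.22929382324219
[[ 414.1 -185.2]
 [ 434.2 -185.5]
 [ 437.2   37.9]
 [ 417.1   38.2]]
wrist board 17772 zmed 55.1 c (612.3150634765625, 71.54772186279297) size (66.20037841796875, 365.443359375) ang 11.096485137939453
[[ 544.7  244.5]
 [ 615.  -114.1]
 [ 680.  -101.4]
 [ 609.6  257.2]]
plane [-5.  44.5 53.2]
wrist wing 1400 zmed 98.9 c (584.277587890625, 214.30555725097656) size (59.831668853759766, 24.654516220092773) ang 2.21667218208313
[[553.9 225.5]
 [554.9 200.8]
 [614.6 203.1]
 [613.7 227.8]]
ztop [ 98.9  99.9 100.6 101.3]
wrist wingtop 1139 zmed 99.2 c (584.420654296875, 212.91787719726562) size (60.41001510620117, 12.59465217590332) ang 14.756407737731934
[[553.6 211.3]
 [556.8 199.1]
 [615.2 214.5]
 [612.  226.7]]
scene level 271 zmed 36.4 c (425.18414306640625, -72.35700988769531) size (219.61395263671875, 23.41000747680664) ang 89.09107208251953
[[ 411.7 -182. ]
 [ 435.1 -182.3]
 [ 438.6   37.3]
 [ 415.2   37.6]]
scene board 1383 zmed 52.2 c (605.79492187
[... 729 characters left out ...]
[[ 414.3 -173.1]
 [ 426.  -173.3]
 [ 429.3   29.4]
 [ 417.7   29.6]]
side board 2120 zmed 52.1 c (609.6385498046875, 98.39751434326172) size (67.680419921875, 322.82879638671875) ang 11.26729965209961
[[544.9 250.1]
 [608.  -66.5]
 [674.4 -53.3]
 [611.3 263.3]]
plane [-5.3 46.3 50.7]
side wing 377 zmed 89.4 c (585.9966430664062, 219.91343688964844) size (61.36507034301758, 21.42870330810547) ang 16.89383316040039
[[553.5 221.2]
 [559.8 200.7]
 [618.5 218.6]
 [612.2 239.1]]
ztop [89.4 96.2 97.9 98.9]
side wingtop 245 zmed 93.9 c (585.9786987304688, 216.61233520507812) size (59.5527229309082, 15.063508033752441) ang 15.58936595916748
[[555.3 215.9]
 [559.3 201.4]
 [616.7 217.4]
 [612.6 231.9]]
```

```bash
cat >> h.py <<'E'
U=np.array([-0.1923,0.9813,0]); N=np.array([0.9813,0.1923,0])
MID=np.array([619.7,33.8,50.6]); PIV=MID-U*124.4; YB=np.radians(11.09)
def tilt(yaw,a=0.045): return (R.from_rotvec(N*a)*R.from_quat(down(yaw))).as_quat()
def axis(q): return R.from_quat(q).as_matrix()[:,0]
def st(l=""):
    o=env.get_obs(); print(l,"t %.2f"%o["t"],"pos",o["eef_pos"].round(1),"F",o["ft_force"].round(1),"open %.3f"%o["opening"]); return o
E
python3 - <<'E'
from h import *
q=down(np.radians(0.8))
env.move_to(np.array([425.6,-73,250.]),q)
env.move_l(np.array([425.6,-73,177.]),120); st()
env.gripper_to(0.0); st("grip")
env.move_l(np.array([425.6,-73,262.]),150); st("lift")
snap("wrist","w2")
E
```

```text
t 4.84 pos [426.2 -72.6 177.6] F [ 0.4 -0.5  0.1] open 1.000
grip t 5.47 pos [425.9 -73.1 177.3] F [-0.9 -0.8  5.3] open 0.223
lift t 6.18 pos [425.  -73.2 261.2] F [ 0.1 -0.3 -3.7] open 0.224
```

View pics/w2.png

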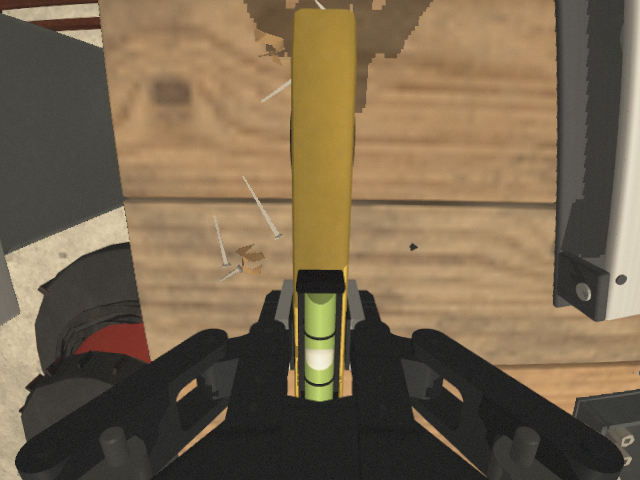

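The level is held square between the jaws, with its far end at (325,10). I'll measure its offset and pitch in the hand before placing it.

```bash
python3 - <<'E'
from h import *
np.set_printoptions(precision=2,suppress=True)
z=np.load("w2.npz"); w=cloud("wrist",z["d"],(z["pos"],z["rot"]))
print(z["pos"])
c=w[12:260,296:352].reshape(-1,3); c=c[(c[:,2]>90)]
print(len(c),c.min(0),c.max(0)); A=np.c_[c[:,:2],np.ones(len(c))]; print(np.linalg.lstsq(A,c[:,2],rcond=None)[0]*[1000,1000,1], np.median(c[:,2]))
b=cv2.minAreaRect(c[:,:2].astype(np.float32)); print(b)
for v in (20,100,200,260):
    r=w[v,285:362]; r=r[r[:,2]>100]; print(v,r[0],r[-1],r[:,0].mean())
# after-image of the bench
E
```

```text
[425.04 -73.18 261.17]
13752 [414.99 -41.35 113.98] [433.78  38.04 125.37]
[-13.07 -42.22 127.67] 122.62093699538781
((424.3930969238281, -1.6595726013183594), (18.722431182861328, 79.3894271850586), 0.05855412408709526)
20 [413.76  35.49 114.34] [433.43  36.03 113.37] 423.5427409871435
100 [413.69  11.34 119.15] [433.42  11.58 119.45] 423.5473625314332
200 [413.91 -20.17 121.3 ] [433.6  -20.07 120.54] 423.7060000050691
260 [413.96 -41.91 120.51] [433.38 -41.45 121.01] 423.6754411563162
```

```bash
python3 - <<'E'
from h import *
z=np.load("w2.npz"); w=cloud("wrist",z["d"],(z["pos"],z["rot"]))
for v in range(4,268,14):
    r=w[v,310:340]; print(v,np.nanmedian(r,0).round(1))
E
```

```text
4 [424.8  76.4   1.4]
18 [423.8  35.6 116.5]
32 [423.9  31.  119.1]
46 [423.9  26.5 121.7]
60 [424.   22.4 122.7]
74 [424.   18.5 123. ]
88 [424.1  14.6 122.8]
102 [424.2  10.6 123. ]
116 [424.2   6.5 122.9]
130 [424.3   2.4 122.7]
144 [424.4  -1.9 122.7]
158 [424.4  -6.2 122.8]
172 [424.5 -10.7 122.6]
186 [424.6 -15.1 122.7]
200 [424.7 -19.7 122.7]
214 [424.8 -24.4 123. ]
228 [424.9 -29.3 122.7]
242 [424.9 -34.3 122.8]
256 [425.  -39.3 123.1]
```

```bash
python3 - <<'E'
from h import *
z=np.load("w1.npz"); w=cloud("wrist",z["d"],(z["pos"],z["rot"])).reshape(-1,3)
s=cloud("scene",np.load("scene0.npz")["d"]).reshape(-1,3)
for c in (w,s):
  e=(c-MID)@N; a=(c-MID)@U
  for lo in range(-180,260,40):
    m=(a>lo)&(a<lo+40)&(e>38)&(e<180)&(c[:,2]>15)
    if m.sum(): print(lo,"lateral min %.0f"%np.percentile(e[m],1),"zmax %.0f"%np.percentile(c[m][:,2],99),m.sum())
q=tilt(YB); M=R.from_quat(q).as_matrix()
T=MID-176.4*M[:,0]-3.7*M[:,2]; print(T,solver.solve_ik(T,q),solver.solve_ik(T+[0,0,70],q))
E
```

```text
-180 lateral min 159 zmax 64 31
-140 lateral min 85 zmax 93 815
-100 lateral min 85 zmax 93 2955
-60 lateral min 141 zmax 18 14
-20 lateral min 106 zmax 99 323
20 lateral min 96 zmax 99 3808
60 lateral min 103 zmax 98 3210
100 lateral min 116 zmax 65 3579
140 lateral min 118 zmax 65 497
220 lateral min 145 zmax 72 776
-180 lateral min 108 zmax 213 429
-140 lateral min 40 zmax 147 396
-100 lateral min 85 zmax 92 376
-60 lateral min 148 zmax 15 1
-20 lateral min 105 zmax 96 26
20 lateral min 94 zmax 98 361
60 lateral min 102 zmax 97 413
100 lateral min 115 zmax 65 329
140 lateral min 117 zmax 64 207
220 lateral min 141 zmax 73 188
[620.51498499  29.64030081 226.98787572] [ 0.70300658  0.7193904  -1.12054048  1.68063559  0.64685364  1.1773699
 -0.38169257] [ 0.70447449  0.61228314 -1.11461501  1.62260299  0.52557404  1.25724665
 -0.30626887]
```

```bash
python3 - <<'E'
from h import *
q=tilt(YB); M=R.from_quat(q).as_matrix()
T=MID-176.4*M[:,0]-3.7*M[:,2]
env.move_to(T+[0,0,50],q); st()
env.move_l(T+[0,0,6],150)
print(env.move_l(T+[0,0,-3],25,until_force=3)); st("down")
snap("wrist","w3"); 
E
```

```text
t 7.12 pos [619.9  29.4 276. ] F [-0.5 -1.1 -3.1] open 0.225
True
down t 7.90 pos [620.9  29.9 226.8] F [-0.1  0.6  5.6] open 0.224
```

View pics/w3.png

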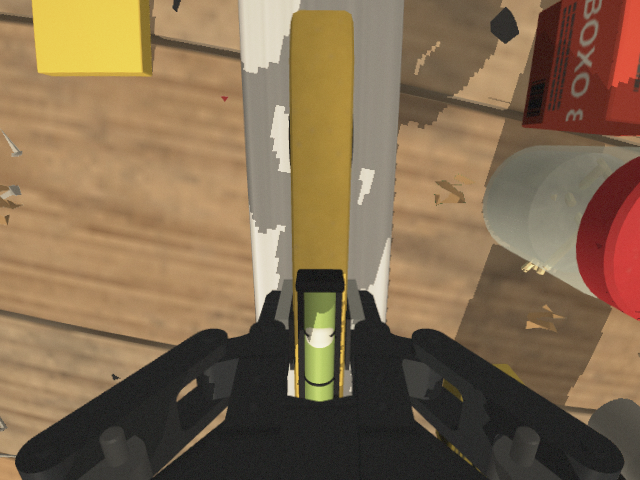

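```bash
cat >> h.py <<'E'
KT=np.array([584.4,213.0,99.7])
E
python3 - <<'E'
from h import *
env.gripper_to(0.75); st("open")
q=tilt(YB); o=env.get_obs(); up=-axis(q)
env.move_l(o["eef_pos"]+up*60,200)
snap("wrist","w4"); st()
for yw in (104.8,60,30): 
    qk=tilt(np.radians(yw)); print(yw,solver.solve_ik(KT-axis(qk)*154,qk))
E
```

```text
open t 8.45 pos [620.4  29.5 225.9] F [0.9 0.6 0.1] open 0.751
 t 8.95 pos [620.8  26.6 285.7] F [ 0.4 -0.3  0.1] open 0.748
104.8 [ 0.40479833  0.65714016 -1.09650744  1.66845224  0.58141422  1.18122913
  1.00439508]
60 [ 0.47817038  0.75992565 -1.24843973  1.66554396  0.71487561  1.25116305
  0.13659159]
30 [ 0.43715003  0.6962965  -1.15894692  1.66714172  0.63443788  1.20714053
 -0.33582346]
```

View pics/w4.png

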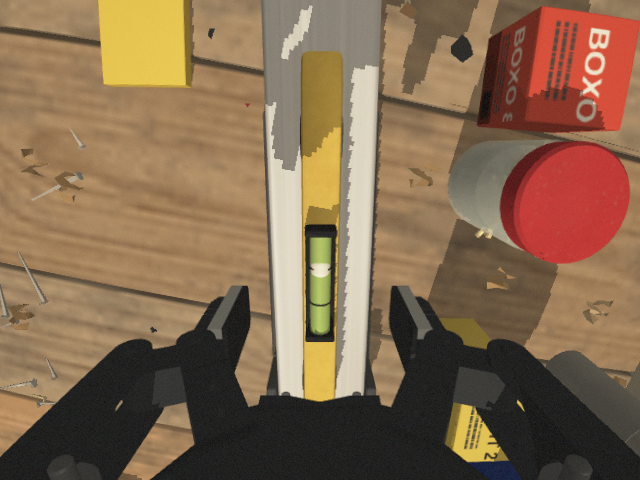

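The level lies straight along the middle of the board, with its vial at (320,285) and the bubble towards the foot. Next is the knob.

```bash
python3 - <<'E'
from h import *
y0=np.radians(104.8); q=tilt(y0); up=-axis(q)
env.move_to(KT+up*(154+55),q); env.gripper_to(0.5); st("above")
print(env.move_l(KT+up*154,80,until_force=8)); st("at")
env.gripper_to(0.0); st("grip")
snap("side","s5")
E
```

```text
above t 10.54 pos [586.3 203.4 308.4] F [ 0.2 -0.9  0.9] open 0.502
False
at t 11.38 pos [585.8 206.4 253.9] F [ 0.9 -0.2  0. ] open 0.499
grip t 11.76 pos [586.  206.  253.8] F [ 1.1 -0.4  0.6] open 0.124
```

View pics/s5.png

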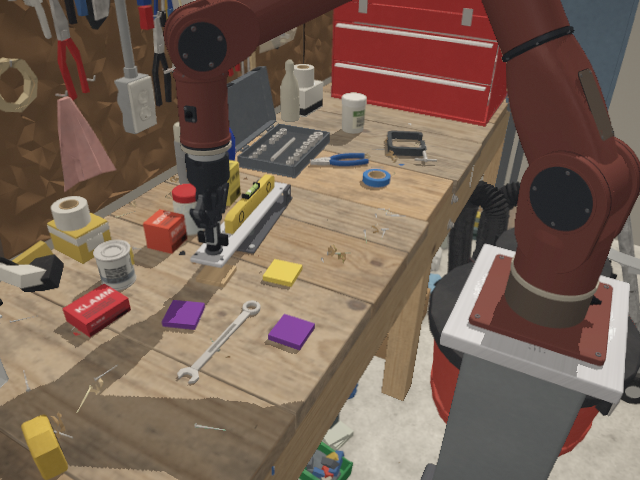

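The gripper is on the wing at about (212,240), with an opening near 12 mm. Now I'll turn it clockwise.

```bash
python3 - <<'E'
from h import *
y0=np.radians(104.8)
for a in np.linspace(0,1.1,6)[1:]:
    q=tilt(y0-a); env.move_to(KT-axis(q)*154,q); o=st("%.2f"%a); print(o["ft_torque"].round(2))
env.gripper_to(0.5); st("rel")
q=tilt(y0-1.1); env.move_l(KT-axis(q)*(154+70),200); env.gripper_to(0.0); st()
for yy in (191,180,165,150):
    q=down(np.radians(yy)); P=MID+U*70+[0,0,3+38+173]; print(yy,solver.solve_ik(P,q),solver.solve_ik(P+[0,0,40],q))
E
```

```text
0.22 t 12.12 pos [585.9 206.3 253.8] F [ 2.3 -0.   0.7] open 0.126
[ 0.02 -0.38 -0.23]
0.44 t 12.43 pos [585.9 206.4 253.8] F [2.7 1.2 0.4] open 0.121
[ 0.24 -0.59 -0.25]
0.66 t 12.73 pos [585.9 206.6 253.8] F [3.2 1.8 1. ] open 0.127
[ 0.55 -0.84 -0.26]
0.88 t 13.04 pos [586.  206.7 253.9] F [3.5 3.4 0.7] open 0.122
[ 0.72 -1.02 -0.28]
1.10 t 13.35 pos [586.1 206.8 254. ] F [5.  4.3 0.8] open 0.119
[ 0.85 -1.17 -0.23]
rel t 13.76 pos [585.5 206.  253.2] F [ 0.8 -0.1 -0. ] open 0.502
 t 14.74 pos [586.3 203.1 323.2] F [ 0.5  0.3 -0.2] open -0.001
191 [ 0.66289886  0.76794801 -1.29619797  1.66830782  0.76421347  1.31036001
  2.55697212] [ 0.64226986  0.66144895 -1.23777198  1.63218463  0.64270744  1.31931748
  2.63397374]
180 [ 0.65200779  0.74606397 -1.26858992  1.66870899  0.73899862  1.2944557
  2.38058761] [ 0.66554073  0.70243018 -1.29426978  1.63132599  0.69121196  1.346687
  2.41046995]
165 [ 0.63069988  0.70914125 -1.21911076  1.66950977  0.69505444  1.26817669
  2.14648199] [ 0.64680677  0.66875991 -1.2482377   1.63201523  0.65151592  1.32412814
  2.1744176 ]
150 [ 0.6067009   0.67433432 -1.16850154  1.67043579  0.65180645  1.24406128
  1.91250819] [ 0.62412117  0.63476945 -1.19795584  1.63287158  0.60993646  1.3020324
  1.94002735]
```

```bash
cat >> h.py <<'E'
QP=down(np.radians(178)); PP=MID+U*70
E
python3 - <<'E'
from h import *
q=QP
env.move_to(np.array([PP[0],PP[1],295.]),q); st("above")
print(env.move_l(np.array([PP[0],PP[1],272.]),80,until_force=4))
print(env.move_l(np.array([PP[0],PP[1],245.]),14,until_force=14)); st("press")
env.pause(0.9); st("held")
snap("wrist","w6")
E
```

```text
above t 16.72 pos [606.2 102.7 295. ] F [ 0.3 -0.3 -0.2] open 0.000
False
True
press t 18.34 pos [606.3 103.  255.8] F [-1.6 -0.8  7.8] open -0.003
held t 19.24 pos [606.3 103.  255.8] F [-2.4 -1.6  8.2] open -0.002
```

View pics/w6.png

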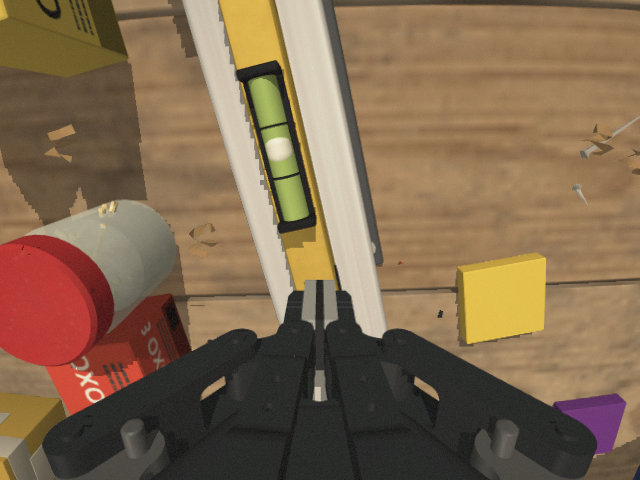

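The bubble at (278,149) sits almost midway between the lines at rows 127 and 177. The force is only 8 N, so I'll press to about 14 N in small steps and look again.

```bash
python3 - <<'E'
from h import *
f=env.get_obs()["ft_force"][2]; z=255.8
for k in range(12):
    if f>13.2: break
    z-=0.4; env.move_l(np.array([PP[0],PP[1],z]),10); env.pause(0.15); o=st("%.1f"%z); f=o["ft_force"][2]
env.pause(0.9); st("held")
p,_,_=snap("wrist","w7"); cv2.imwrite("pics/w7z.png",cv2.resize(p[50:250,180:380],None,fx=3,fy=3,interpolation=cv2.INTER_CUBIC))
E
```

```text
255.4 t 19.69 pos [606.3 102.7 255.8] F [-1.4  1.4  6.5] open -0.001
255.0 t 20.09 pos [606.3 102.7 255.7] F [-2.1  0.7 10.1] open 0.001
254.6 t 20.49 pos [606.3 102.8 255.7] F [-3.9 -0.2 11.9] open -0.001
254.2 t 20.89 pos [606.4 102.8 255.6] F [-4.4 -0.3 15.4] open 0.001
held t 21.79 pos [606.4 102.8 255.6] F [-4.9 -0.9 16.3] open 0.002
```

View pics/w7z.png

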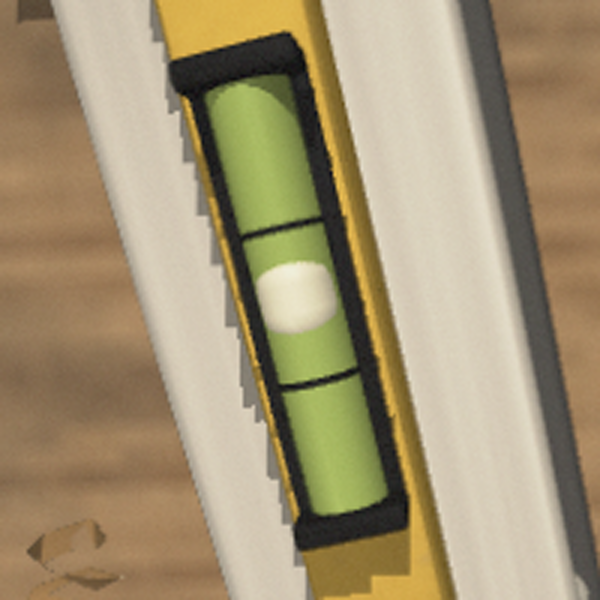

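The bubble at (298,297) lies between the lines at (284,228) and (320,380), about 0.9 mm from centre. The height holds at 255.6 mm while the force rises, so the foot is bearing. One last check is where the level sits on the board.

```bash
python3 - <<'E'
from h import *
p,w,_=snap("wrist","w8"); snap("scene","s8")
hsv=cv2.cvtColor(p,cv2.COLOR_BGR2HSV); e=(w-MID)@N; a=(w-MID)@U
for lo in (-90,-60,-20,10):
    m=(a>lo)&(a<lo+15)
    b=m&(abs(w[...,2]-45)<5)&(abs(e)<45)&(hsv[...,1]<70); l=m&(w[...,2]>78)&(abs(e)<30)
    if b.any() and l.any(): print(lo,"board",np.percentile(e[b],[1,99]).round(1),"level",np.percentile(e[l],[1,99]).round(1))
h=(w[...,2]>86)&(abs(e)<14)&(abs(a)<45)&(hsv[...,2]<60); print("holder along",np.percentile(a[h],[1,99]).round(1))
b=(abs(w[...,2]-45)<5)&(abs(e)<33)&(abs(a)<100)&(hsv[...,1]<70); A=np.c_[a[b],np.ones(b.sum())]; print("board slope",np.linalg.lstsq(A,w[...,2][b],rcond=None)[0].round(4))
st()
E
```

```text
-60 board [-32.6  32.1] level [-10.8   8.8]
-20 board [-32.7  32. ] level [-10.6   9. ]
10 board [-32.6  31.9] level [-10.4   9.2]
holder along [-30.2  32.8]
board slope [-4.50000e-03  4.53095e+01]
 t 21.94 pos [606.4 102.8 255.6] F [-5.4  0.4 16.3] open -0.005
```

View pics/s8.png

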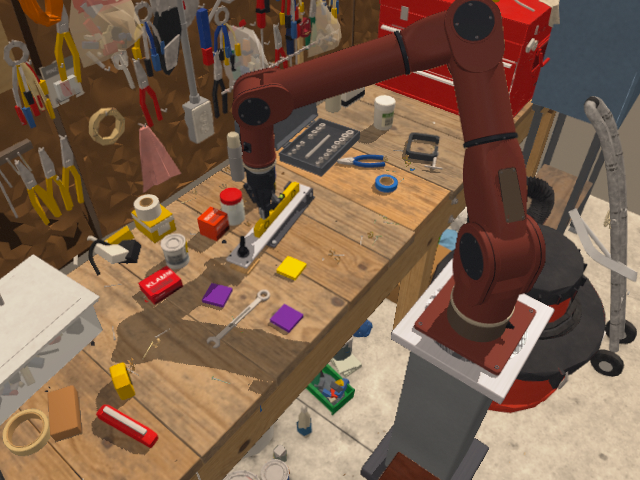

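The level is centred within about 1 mm on the board. The board slope of -0.0045 rad agrees with the bubble, and the spanner (240,318), tape (386,183) and pliers (362,160) look unmoved. I'm handing the job in while still pressing.

```bash
python3 - <<'E'
from h import *
st(); workorder.close_job()
E
```

```text
t 21.94 pos [606.4 102.8 255.6] F [-5.4  0.4 16.3] open -0.005
the job is handed in; nothing more can be done
```

I laid the level along the middle of the board, turned the wing knob clockwise by 1.1 rad and handed the job in at 21.9 s. The shut gripper was still pressing on the level, 70 mm past its middle.

- **Press:** the vertical force was 16.3 N, about 13 N beyond the spring. The height held steady while the force rose, so the foot is bearing on its pad. There was also a steady sideways force of about 5 N.
- **Bubble:** it sat between the vial lines, about 0.9 mm from centre. The board slope measured from depth was -0.0045 rad, which agrees with it.
- **Placement:** the level was within about 1 mm of the board's centreline and about 1 mm of its intended middle along the board.
- **First press:** it settled at only 8 N, so I raised it in small steps.
- **Bystanders:** the spanner, tape and pliers looked unmoved in the last picture; I compared them only by eye.

No check failed.

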